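Pin the bottle turntable with its quick-release pin

ROBOT

A 6-joint arm with a two-finger parallel gripper is mounted at the origin on the work surface. World frame = base frame: x ahead of the robot, y to its left, z up, the work surface at z = 0. Lengths are in m, angles in rad, forces in N, time in s.
With the tool pointing down it reaches from about 0.35 to 0.975 m from the base axis. Payload 4.9 kg.
Tool frame: the origin (TCP) lies midway between the tips of the shut fingers; the grasp point (between the pads) lies 19 mm behind it; x points along the fingers, z is the direction in which the jaws open and shut, and the axes are right-handed (so a half turn about x gives the same grasp; the last joint's range is limited). The gripper opens to 85 mm and grips with 20 to 120 N. Pads are 22 mm wide; open, the fingers measure 114 mm over their backs; the gripper's body (76 mm by 85 mm) begins 54 mm behind the grasp point. The pads swing forward as they close: fully open they stand 13 mm farther back than shut.
Start: joints at [1.176, 0.053, 1.613, -0, 1.476, -0.119], TCP at [0.17, 0.601, 0.231] pointing down, gripper open.
Joint ranges: [-3.01, 3.01], [-1.01, 2.22], [0.06, 2.58], [-1.02, 4.17], [0.09, 2.62], [-3.14, 3.14]. Speed limits (rad/s): [2.57, 2.57, 3.14, 3.14, 3.14, 3.14].

INTERFACE

Orientations are given as a unit quaternion [w, x, y, z].
In Python, from plant import state, cams, workorder, nets gives the robot as it stands.
- The arm moves only by the tool play_rows, never from a script. Its argument "motion" is a list of rows, each a list of 3 entries, a list of its own where there are three numbers: the closure, from -1 (fully open) to 1 (shut), then the shift along the world's x, y, z in m, then the turn about the world's z in rad. A call has 1 to 5 rows; each row is the pose to reach, as a shift and turn from the pose commanded when the call began; what a row does not reach only later rows make up. A row lasts 1/10 s, in which the tool goes at most 50 mm and 8.59 degrees, less where a joint would pass 70% of its speed; a pose out of reach is approached as far as the arm can. A call with a gripper value outside its range is refused whole. The fingers move at their own pace and stop on an object; the grip force is fixed at half the most. Time passes only in rows, so rows that repeat a pose let the fingers close. It gives the time, the measured TCP pose, the force and the opening at its end, in the units of the state.
- state(): the state, without advancing time (a new reading comes with each control period).
- cams.grab_frame(name): name is "side" or "top" or "wrist"; returns (picture, depth): 384x512x3 uint8, red, green, blue; 384x512 float32, m along the optical axis (not along the pixel's ray), 0 where there is no reading.
- cams.camera_info(name): a dict with "K" (3x3 intrinsics, pixels), "rvec" (rotation vector, rad) and "tvec" (3), from world to camera coordinates, as OpenCV has them. Camera axes: x right, y down, z forward; pixel columns grow to the right and rows downward; lengths in m; the calibration is good to about 2 mm. The wrist camera is an equidistant fisheye: a pixel r from the principal point sees the ray r / f radians off the axis. A picture is of the moment at which its call begins: read the wrist's pose just before it. camera_info takes no time and is no camera call; for the wrist camera it gives the pose at the moment of the call.
- workorder.job_done(): hands the job in, once; it reports no verdict.
Trained networks look in the newest picture that a camera, given by its name, has taken for a name from the list of things; names that differ only in an ending like _2 or _b are one class to them, and where a whole thing is asked for, a point or a joint stands for the part that bears it (a point fixed in the world has none). Each returns a list of dicts, best first, with "score" (0 to 1); they miss things now and then, are a little off and sometimes report something else, mostly with a low value. They report only what shows in the picture. A call takes as long as a camera call.
- nets.recognise(camera, target): "at" ([x, y, z] in m, in world coordinates, good to about 4 mm: the middle of the surface that is visible of it).
- nets.landmark_of(camera, target): "at" ([x, y, z] in m, in world coordinates, good to about 4 mm: a listed point, or the origin of a listed thing).
The state is a dict: "time": time; "joint_pos": joint angles; "joint_vel": joint speeds; "joint_efforts": joint torques, N m; "tool_pos": TCP position; "tool_rot": TCP orientation; "contact_force": force on the tool from outside, world axes, zero at the start; "ft_torque": the same for the moment, N m; "gripper_width": opening from 0.0 (shut) to 1.0 (fully open).
Only numpy, scipy, OpenCV 4.12 (cv2) and the standard library are available. Lean on these libraries where they do the work, as an engineer would, in place of code of your own. Each camera call takes 0.05 s, during which the arm holds its last target.

TASK

Lock the bottle turntable with its quick-release pin: squeeze both red buttons, lift the pin from its block, put it in the platter's orange hole and, pressing only lightly, turn the platter until it drops into the hidden hole of the ring below, near the yellow mark. Push it fully home and let go, so that its balls spring out and lock. Never push harder than about 25 N, keep the bottles standing on the platter and leave the other things alone.

Things in the scene. Friction and masses are not known exactly. Their poses are not given: they have to be found in the camera images.
- pin_grip (a point): centre of the upright quick-release pin's grip, between its 2 red buttons; +z up the pin's axis, +y from button b to a. Black grip 20 mm (x) by 24 (y), to 14 mm above this point. Buttons, 18 mm wide (x), 24 tall, centred at this height, stand out at +y and -y: 36 mm over both, 28 when both are squeezed fully in by gripping along y (each starts at 2 N, fully in at 6 N)
- pin_collar (a point): centre of the underside of the pin's round collar (32 mm wide, 4 thick), the face that seats on the platter: 28 mm below pin_grip, axes alike. Below it a shank 12 mm wide to 25 mm down, then a cone to a blunt tip 8 mm wide, 37 mm down
- button_a (a joint): travel of the red button on the pin's +y side: 0 = out, 0.004 m = fully in. Each button moves a locking ball, 20 to 25 mm below the collar's underside: out, the two span 20 mm; with the buttons in they lie inside the shank. They cannot be pushed in from outside
- button_b (a joint): travel of the red button on the pin's -y side, as button_a
- pin: the whole quick-release pin, about 0.11 kg; origin as pin_collar
- holder: wooden block, 60 x 60 x 45 mm tall, origin under its centre, with an upright 23 mm hole in the middle; the pin stands in it, its collar on the block's top. Fixed to the table
- stand: the turntable's fixed steel foot (with all it carries), origin on the table under the axis. Under the platter, 2 mm below it, lies a fixed steel ring, 8 mm thick, with one 14.5 mm hole 125 mm from the axis. With the collar on the platter the balls are 2 mm clear below the ring. It rests on rubber feet: sinks 1 mm for each 5 N of push, at most 4 mm
- pivot (a point): the turning axis at the platter's top face, 52 mm above the table; its +x points at the yellow mark
- mark (a point): point on the circle of the platter's hole (125 mm from the axis), at the platter's top face, in line with the yellow mark on the steel post outside the rim (165 to 175 mm from the axis, 44 mm tall). The ring's hole lies under this circle, anywhere up to 32 mm along it to either side of this point: hidden by the platter, to be felt for
- platter_hole (a point): centre, at the top face, of the upright through hole, 14.5 mm wide, in the orange part of the platter's rim, 125 mm from the axis. Grey platter: 290 mm across, 8 thick. Its rim overhangs free space but for the ring. The ring stops the pin's tip 10 mm below the top face, except at its own hole
- platter (a joint): angle of the platter in rad, counterclockwise from above; 0 when its hole is at the mark. About 1 N at the hole turns it, and it stays where it is left
- bottle0: clear bottle, 42 mm across, 85 mm tall, standing loose on the platter 52 mm from the axis; origin under its centre
- bottle1: second such bottle
- bottle2: third such bottle
- tray: stainless steel tray, 200 x 280 x 25 mm, origin under its centre
- sieve: green plastic sieve, 190 mm across, 55 mm tall, with a handle 100 mm long; origin under the centre of its round part
- mug_white: white ceramic mug, 80 mm across, 90 mm tall, origin under its centre
- mug_blue: blue ceramic mug, 76 mm across, 85 mm tall, origin under its centre
- bin: closed blue plastic bin with a latch, 215 x 295 x 150 mm tall, origin under its centre; it does not move

How it is judged:
On the way, in this order (a step that is already met when the one before it is completed fails the run):
1. the pin is lifted clear of its block with both buttons squeezed in (height (world z) of pin_collar above 0.085 m and value of joint each of button_a, button_b above 0.003 m), for 0.1 s.
2. the pin's tip is in the platter's hole (horizontal distance between pin_collar and platter_hole below 0.006 m and z of pin_collar in the frame of platter_hole below 0.033 m), for 0.1 s.
3. the pin is through the ring too and fully home, its collar on the platter (horizontal distance between pin_collar and platter_hole below 0.004 m and z of pin_collar in the frame of platter_hole below 0.003 m), for 0.1 s.
At the end, for the whole second after the job is handed in: the pin is at rest through platter and ring: axis within 4 mm of the hole's and 0.15 rad of upright, collar within 3 mm of the platter, both buttons out (under 1.5 mm in), so its balls are locked; the platter's hole within 38 mm of the mark; bottles upright (0.2 rad) (all of step 3 and angle between pin_collar's own z axis and vertical below 0.15 rad and value of joint each of button_a, button_b below 0.0015 m and horizontal distance between platter_hole and mark below 0.038 m and linear speed of pin below 0.02 m/s and angle between each of bottle0, bottle1, bottle2's own z axis and vertical below 0.2 rad); the robot touches nothing.
It fails at once if the pin is pressed on the turntable with more than 35 N (contact force between pin and stand above 35 N).
It fails at once if a bottle tips or falls off the platter (angle between any of bottle0, bottle1, bottle2's own z axis and vertical above 0.4 rad or height (world z) of any of bottle0, bottle1, bottle2 below 0.04 m).
It fails at once if the tray, sieve or a mug is shifted by more than 3 cm (distance of any of tray, sieve, mug_white, mug_blue from where it was at the start of the episode above 0.03 m).
It also fails if it takes over 64 s, if anything falls off the work surface, if the arm or the gripper's body presses on something with over 40 N, if the wrist force passes 120 N, or if a joint passes its speed limit or range.

## Working session

There is one attempt and no reset: what is moved stays moved. The work goes in short steps, Python scripts to look and compute and a tool call to move; the robot and the scene stay as the last step left them, time stands still between calls to the robot, and variables do not carry over. Pictures are saved under pics/ and viewed, and the job is handed in when it is done.

Besides the shell and the picture viewer there is one more tool, called after "Call:" as name([rows], argument=value, ...), one row to a line, values as JSON. play_rows: Moves the arm, as the interface text tells. Its arguments: {"type":"object","properties":{"motion":{"type":"array","items":{"type":"array"}}},"required":["motion"]}

```bash
mkdir -p pics; ls; cat > h.py <<'E'
import numpy as np,cv2
from plant import state,cams,workorder,nets
def save(n,f):
    p,d=cams.grab_frame(n); cv2.imwrite('pics/'+f,p[:,:,::-1]); return p,d
E
python3 - <<'E'
from h import *
s=state();print({k:np.round(v,3) for k,v in s.items()})
for c in ['top','side','wrist']:
    p,d=save(c,c+'0.png'); np.savez('pics/'+c+'0.npz',p=p,d=d)
    for t in ['pin_grip','pin_collar','platter_hole','pivot','mark','holder']:
        r=nets.landmark_of(c,t); print(c,t,[(np.round(x['at'],4),round(x['score'],2)) for x in r[:2]])
print(state()['time'])
E
```

```text
pics
{'time': np.float64(0.0), 'joint_pos': array([ 1.176,  0.053,  1.614, -0.   ,  1.476, -0.119]), 'joint_vel': array([ 0.001,  0.   , -0.001,  0.002,  0.001,  0.002]), 'joint_efforts': array([ 3.0000e-03, -3.9368e+01, -3.7018e+01,  0.0000e+00,  7.0000e-03,
       -0.0000e+00]), 'tool_pos': array([0.17 , 0.601, 0.23 ]), 'tool_rot': array([ 0.563, -0.427,  0.565,  0.426]), 'contact_force': array([ 1.4  ,  0.43 , -0.078]), 'ft_torque': array([-0.051, -0.057, -0.013]), 'gripper_width': np.float64(0.998)}
top pin_grip [(array([0.5074, 0.0198, 0.0557]), 0.52), (array([0.4203, 0.4649, 0.0027]), 0.47)]
top pin_collar [(array([ 0.4783, -0.2937,  0.0463]), 0.4)]
top platter_hole [(array([0.6173, 0.1022, 0.0521]), 0.94)]
top pivot [(array([0.4947, 0.0675, 0.0521]), 0.63)]
top mark [(array([0.6135, 0.0279, 0.0526]), 0.59), (array([ 0.7371,  0.295 , -0.0022]), 0.22)]
top holder [(array([ 0.4774, -0.2987, -0.0024]), 0.73), (array([0.5087, 0.0187, 0.0539]), 0.2)]
side pin_grip [(array([ 0.4762, -0.2905,  0.072 ]), 0.65)]
side pin_collar [(array([ 0.4735, -0.2929,  0.0436]), 0.69), (array([0.5046, 0.0182, 0.0511]), 0.27)]
side platter_hole [(array([0.6144, 0.1048, 0.0541]), 0.96)]
side pivot [(array([0.5   , 0.0698, 0.0538]), 0.61)]
side mark [(array([0.6123, 0.0286, 0.0539]), 0.7)]
side holder [(array([ 0.4732, -0.296 , -0.0005]), 0.94)]
wrist pin_grip []
wrist pin_collar []
wrist platter_hole []
wrist pivot []
wrist mark []
wrist holder []
1.05
```

View pics/top0.png

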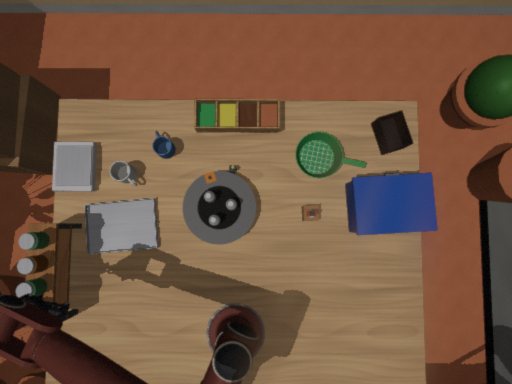

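View pics/side0.png

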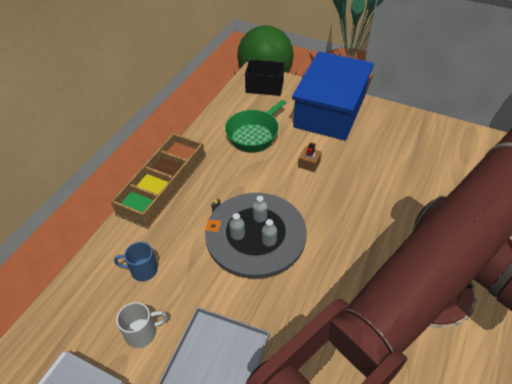

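```bash
python3 - <<'E'
from h import *
from scipy.spatial.transform import Rotation as R
q=state()['tool_rot'];m=R.from_quat(np.r_[q[1:],q[0]]).as_matrix();print(m.round(3))
out=[]
for c in ['top','side']:
    i=cams.camera_info(c); P=np.array([[.4755,-.293,.06]])
    u,_=cv2.projectPoints(P,i['rvec'],i['tvec'],i['K'],None); u=u.ravel(); print(c,u, i['K'][0])
    p=cv2.imread(f'pics/{c}0.png'); x,y=u.round().astype(int)
    out.append(cv2.resize(p[y-18:y+18,x-18:x+18],(396,396),interpolation=cv2.INTER_CUBIC))
cv2.imwrite('pics/pin.png',np.hstack(out))
for t in [[0.4755,-.293,.06]]:
    pass
for y in np.arange(0,180,45):
    i=cams.camera_info('side');d=np.array([np.cos(np.radians(y)),np.sin(np.radians(y)),0])*.02
    for c in['top','side']:
        i=cams.camera_info(c);u,_=cv2.projectPoints(np.array([[.4755,-.293,.072]])+np.array([d,-d]),i['rvec'],i['tvec'],i['K'],None);print(y,c,(u[0]-u[1]).round(1))
E
```

```text
[[ 0.    -0.962  0.272]
 [ 0.     0.272  0.962]
 [-1.    -0.     0.   ]]
top [311.15850923 212.75223221] [370.33181116   0.         247.62754576]
side [310.16974576 151.50966195] [470.84133972   0.         258.40597277]
0 top [[ -0.1 -10.3]]
0 side [[-11.4  -3.6]]
45 top [[-7.4 -7.3]]
45 side [[-11.3   2.8]]
90 top [[-10.3  -0.1]]
90 side [[-4.6  7.6]]
135 top [[-7.2  7.3]]
135 side [[4.8 8. ]]
```

View pics/pin.png

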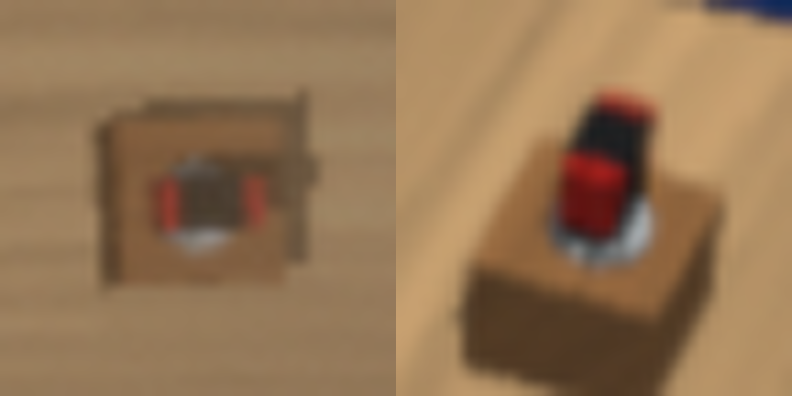

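Call:
play_rows([
  [-1,[0.26,-0.3,0.0],0.27],
  [-1,[0.26,-0.3,0.0],0.27],
  [-1,[0.26,-0.3,0.0],0.27],
  [-1,[0.26,-0.3,0.0],0.27],
  [-1,[0.26,-0.3,0.0],0.27],
])

```text
time: 1.55
tool_pos: [0.3341, 0.4118, 0.2315]
tool_rot: [0.502, -0.499, 0.501, 0.499]
contact_force: [0.6, 0.7, 0.1]
gripper_width: 0.999
```

Call:
play_rows([
  [-1,[0.11,-0.6,0.0],0.0],
  [-1,[0.11,-0.6,0.0],0.0],
  [-1,[0.11,-0.6,0.0],0.0],
  [-1,[0.11,-0.6,0.0],0.0],
  [-1,[0.11,-0.6,0.0],0.0],
])

```text
time: 2.05
tool_pos: [0.3782, 0.1656, 0.2316]
tool_rot: [0.502, -0.499, 0.501, 0.498]
contact_force: [0.8, 0.1, -1.0]
gripper_width: 0.998
```

Call:
play_rows([
  [-1,[0.097,-0.45,-0.03],0.0],
  [-1,[0.097,-0.45,-0.03],0.0],
  [-1,[0.097,-0.45,-0.03],0.0],
  [-1,[0.097,-0.45,-0.03],0.0],
  [-1,[0.097,-0.45,-0.03],0.0],
])

```text
time: 2.55
tool_pos: [0.4309, -0.0787, 0.2154]
tool_rot: [0.502, -0.499, 0.501, 0.498]
contact_force: [1.2, 0.0, 1.4]
gripper_width: 0.999
```

Call:
play_rows([
  [-1,[0.044,-0.205,-0.01],0.0],
  [-1,[0.044,-0.205,-0.01],0.0],
  [-1,[0.044,-0.205,-0.01],0.0],
  [-1,[0.044,-0.205,-0.01],0.0],
  [-1,[0.044,-0.205,-0.01],0.0],
])

```text
time: 3.05
tool_pos: [0.4748, -0.2858, 0.2045]
tool_rot: [0.502, -0.498, 0.503, 0.497]
contact_force: [0.0, -0.4, 0.6]
gripper_width: 0.997
```

```bash
python3 - <<'E'
from h import *
s=state();print(s['tool_pos'],s['tool_rot'],s['time'])
p,d=save('wrist','w1.png')
for t in ['pin_grip','pin_collar','holder','button_a']:
        r=nets.landmark_of('wrist',t); print(t,[(np.round(x['at'],4),round(x['score'],2)) for x in r[:2]])
r=nets.recognise('wrist','button_a'); print([(np.round(x['at'],4),round(x['score'],2)) for x in r[:4]])
E
```

```text
[ 0.47480966 -0.28579561  0.20452282] [ 0.50219026 -0.49751095  0.50288056  0.49739214] 3.05
pin_grip [(array([ 0.4786, -0.2938,  0.0743]), 0.93)]
pin_collar [(array([ 0.4771, -0.2908,  0.043 ]), 0.57), (array([ 0.4769, -0.29  ,  0.0453]), 0.16)]
holder [(array([ 4.740e-01, -2.929e-01, -1.000e-04]), 0.78)]Traceback (most recent call last):
  File "<stdin>", line 5, in <module>
ValueError: it knows: bin, bottle, holder, mark, mug_blue, mug_white, pin, pin_collar, pin_grip, pivot, platter_hole, sieve, stand, tray
```

View pics/w1.png

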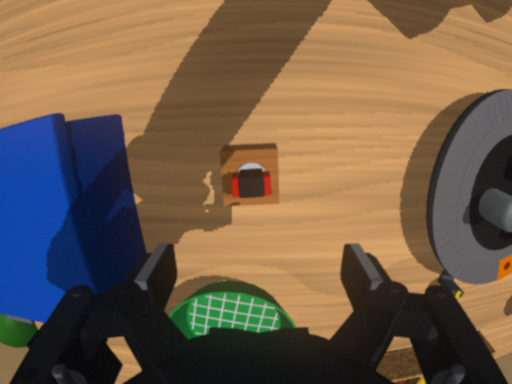

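```bash
cat >> h.py <<'E'
def wray(uv,i):
    K=i['K'];x=np.array([(uv[0]-K[0,2])/K[0,0],(uv[1]-K[1,2])/K[1,1]]);r=np.hypot(*x)
    d=np.r_[x*(np.sin(r)/max(r,1e-9)),np.cos(r)]
    Rm,_=cv2.Rodrigues(np.asarray(i['rvec'],float));t=np.asarray(i['tvec'],float).ravel()
    return -Rm.T@t,Rm.T@d
def wplane(uv,z,i):
    o,d=wray(uv,i);return o+d*(z-o[2])/d[2]
E
python3 - <<'E'
from h import *
i=cams.camera_info('wrist');print(i)
p=cv2.imread('pics/w1.png').astype(int);m=(p[:,:,2]>120)&(p[:,:,1]<60)&(p[:,:,0]<70)
m[:140]=0;m[215:]=0;m[:,:220]=0;m[:,285:]=0
n,l,st,c=cv2.connectedComponentsWithStats(m.astype(np.uint8))
for k in range(1,n):
    if st[k,4]>5: print(st[k],c[k],wplane(c[k],.076,i))
print(state()['tool_pos'])
cv2.imwrite('pics/w1c.png',cv2.resize(cv2.imread('pics/w1.png')[130:220,205:300],None,fx=6,fy=6,interpolation=cv2.INTER_CUBIC))
E
```

```text
{'K': array([[297.31863964,   0.        , 258.33505706],
       [  0.        , 297.31863964, 192.60847992],
       [  0.        ,   0.        ,   1.        ]]), 'rvec': array([-2.06364247, -2.05257286, -0.31432337]), 'tvec': array([ 0.27751641, -0.48578221,  0.21410855])}
[264 175   7  20 118] [266.6440678 184.8559322] [ 0.47597517 -0.27214372  0.076     ]
[231 178   9  19 130] [234.57692308 186.82307692] [ 0.47775409 -0.30287722  0.076     ]
[ 0.47471953 -0.28060876  0.20492284]
```

View pics/w1c.png

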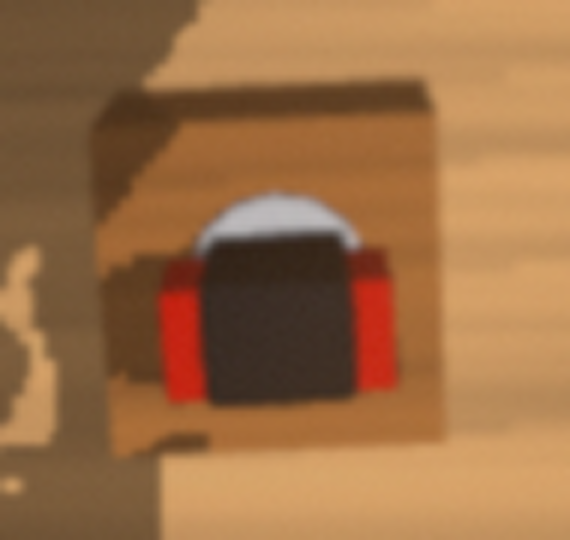

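```bash
python3 - <<'E'
from h import *
print(state()['tool_pos'])
i=cams.camera_info('wrist');p,d=save('wrist','w2.png');
p=p[:,:,::-1].astype(int);m=(p[:,:,2]>150)&(p[:,:,1]<60)&(p[:,:,0]<70)
m[:140]=0;m[215:]=0;m[:,:220]=0;m[:,285:]=0
n,l,st,c=cv2.connectedComponentsWithStats(m.astype(np.uint8))
for k in range(1,n):
    if st[k,4]>5: print(st[k],c[k],wplane(c[k],.084,i),d[int(c[k][1]),int(c[k][0])])
r=nets.landmark_of('wrist','pin_grip'); print([(np.round(x['at'],4),round(x['score'],2)) for x in r[:2]])
m=(p.max(2)<70);m[:140]=0;m[215:]=0;m[:,:236]=0;m[:,270:]=0
n,l,st,c=cv2.connectedComponentsWithStats(m.astype(np.uint8))
for k in range(1,n):
    if st[k,4]>50: print(st[k],c[k],wplane(c[k],.087,i),d[int(c[k][1]),int(c[k][0])])
o,dd=wray((252,192),i);print(o,dd)
print(state()['tool_pos'])
E
```

```text
[ 0.47471953 -0.28060876  0.20492284]
[258 176   7  19  99] [261.18181818 185.21212121] [ 0.47401591 -0.2774374   0.084     ] 0.27202103
[226 178   7  19  87] [229.09195402 185.8045977 ] [ 0.4744033 -0.3073059  0.084    ] 0.2718491
[(array([ 0.4798, -0.2946,  0.072 ]), 0.82), (array([ 0.4773, -0.2924,  0.0434]), 0.66)]
[236 169  22  28 552] [245.91847826 182.66847826] [ 0.47065648 -0.29142712  0.087     ] 0.2698383
[ 0.39822556 -0.27986555  0.34919029] [ 0.29644403 -0.0221952  -0.95479229]
[ 0.47485334 -0.28001102  0.2052399 ]
```

Call:
play_rows([
  [-1,[0.001,-0.012,-0.04],0.02],
  [-1,[0.001,-0.012,-0.08],0.02],
  [-1,[0.001,-0.012,-0.08],0.02],
  [-1,[0.001,-0.012,-0.08],0.02],
])

```text
time: 3.75
tool_pos: [0.4757, -0.2922, 0.1252]
tool_rot: [0.496, -0.503, 0.496, 0.504]
contact_force: [0.2, 0.3, 0.7]
gripper_width: 0.996
```

```bash
python3 - <<'E'
from h import *
i=cams.camera_info('wrist');p,d=save('wrist','w3.png');print(state()['tool_pos'],state()['tool_rot'])
p=p[:,:,::-1].astype(int);m=(p[:,:,2]>150)&(p[:,:,1]<60)&(p[:,:,0]<70)
n,l,st,c=cv2.connectedComponentsWithStats(m.astype(np.uint8))
for k in range(1,n):
    if st[k,4]>50: print(st[k],c[k],wplane(c[k],.085,i))
r=nets.landmark_of('wrist','pin_grip'); print([(np.round(x['at'],4),round(x['score'],2)) for x in r[:2]])
r=nets.landmark_of('wrist','pin_collar'); print([(np.round(x['at'],4),round(x['score'],2)) for x in r[:2]])
E
```

```text
[ 0.4767111  -0.29316992  0.12699644] [-0.49624914  0.50464404 -0.49603633 -0.50301009]
[276 205   9  22 166] [279.73493976 214.64457831] [ 0.47208459 -0.27744775  0.085     ]
[(array([ 0.4812, -0.2931,  0.0757]), 0.66)]
[(array([ 0.4744, -0.2915,  0.0453]), 0.89)]
```

View pics/w3.png

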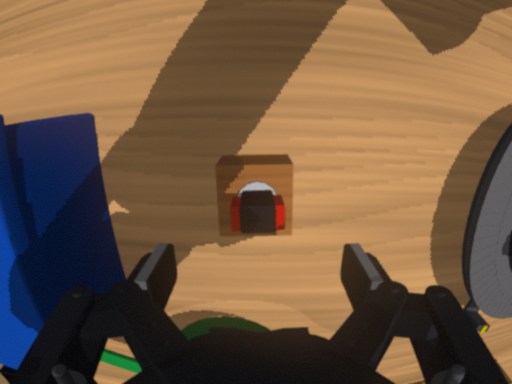

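Call:
play_rows([
  [-1,[0,0,-0.04],0],
  [-1,[0,0,-0.071],0],
  [-1,[0,0,-0.071],0],
  [1,[0,0,-0.071],0],
  [1,[0,0,-0.071],0],
])

```text
time: 4.4
tool_pos: [0.4776, -0.2948, 0.0572]
tool_rot: [-0.497, 0.505, -0.496, -0.502]
contact_force: [0.6, -0.2, 0.7]
gripper_width: 0.691
```

Call:
play_rows([
  [1,[0,0,0],0],
  [1,[0,0,0],0],
  [1,[0,0,0],0],
  [1,[0,0,0],0],
  [1,[0,0,0],0],
])

```text
time: 4.9
tool_pos: [0.4775, -0.2948, 0.0572]
tool_rot: [-0.497, 0.505, -0.496, -0.502]
contact_force: [-1.1, 0.8, 8.8]
gripper_width: 0.286
```

```bash
python3 - <<'E'
from h import *
s=state();print(s['time'],s['tool_pos'],s['contact_force'],s['gripper_width'])
i=cams.camera_info('wrist');p,d=save('wrist','w4.png')
E
```

```text
4.9 [ 0.47751809 -0.29479475  0.05716106] [-1.07928903  0.79825041  8.84011592] 0.2858694864967158
```

View pics/w4.png

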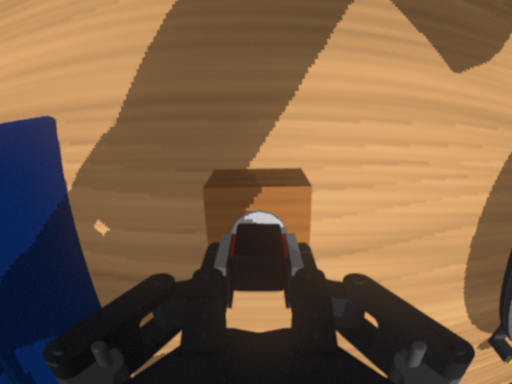

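Call:
play_rows([
  [1,[0,0,0.02],0],
  [1,[0,0,0.05],0],
  [1,[0,0,0.08],0],
  [1,[0,0,0.08],0],
  [1,[0,0,0.08],0],
])

```text
time: 5.45
tool_pos: [0.4762, -0.2937, 0.1347]
tool_rot: [-0.496, 0.504, -0.496, -0.503]
contact_force: [-0.1, 1.1, -2.7]
gripper_width: 0.282
```

```bash
python3 - <<'E'
from h import *
s=state();print(s['time'],s['tool_pos'],s['contact_force'],s['gripper_width'])
i=cams.camera_info('wrist');p,d=save('wrist','w5.png')
p,d=save('side','s5.png')
u,_=cv2.projectPoints(np.array([[.4775,-.294,.12]]),*[cams.camera_info('side')[k] for k in('rvec','tvec','K')],None);x,y=u.ravel().astype(int);print(x,y)
cv2.imwrite('pics/s5c.png',cv2.resize(p[y-50:y+50,x-50:x+50,::-1],None,fx=5,fy=5,interpolation=cv2.INTER_CUBIC))
for c in ['wrist','side']:
  for t in ['pin_collar','pin_grip']:
    r=nets.landmark_of(c,t); print(c,t,[(np.round(x['at'],4),round(x['score'],2)) for x in r[:2]])
E
```

```text
5.45 [ 0.47615112 -0.29371298  0.13470582] [-0.07011302  1.0638195  -2.71648854] 0.28182311520830894
311 137
wrist pin_collar [(array([ 0.4763, -0.2908,  0.1224]), 0.82)]
wrist pin_grip [(array([ 0.4806, -0.295 ,  0.1549]), 0.91)]
side pin_collar [(array([ 0.4715, -0.2919,  0.1189]), 0.56)]
side pin_grip [(array([ 0.6339,  0.452 , -0.0016]), 0.59), (array([ 0.4745, -0.2904,  0.1464]), 0.54)]
```

View pics/w5.png

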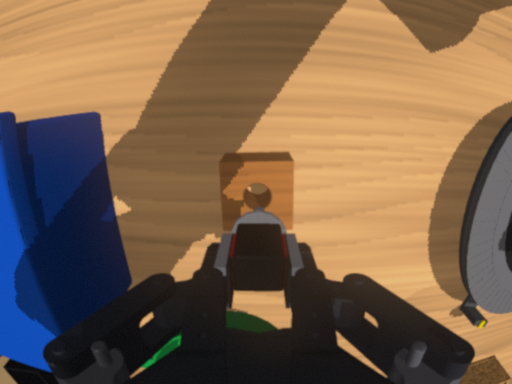

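View pics/s5c.png

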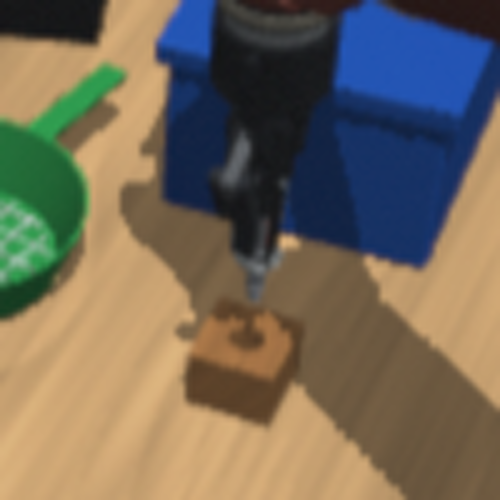

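Call:
play_rows([
  [1,[0.169,0.2,0.0],0],
  [1,[0.169,0.2,0.0],0],
  [1,[0.169,0.2,0.0],0],
  [1,[0.169,0.2,0.0],0],
  [1,[0.169,0.2,0.0],0],
])

```text
time: 6.25
tool_pos: [0.6379, -0.1007, 0.1332]
tool_rot: [0.496, -0.503, 0.497, 0.504]
contact_force: [0.8, -1.3, -0.9]
gripper_width: 0.278
```

Call:
play_rows([
  [1,[0.015,0.19,0.0],0],
  [1,[0.015,0.19,0.0],0],
  [1,[0.015,0.19,0.0],0],
  [1,[0.015,0.19,0.0],0],
  [1,[0.015,0.19,0.0],0],
])

```text
time: 6.75
tool_pos: [0.6516, 0.0925, 0.133]
tool_rot: [0.495, -0.504, 0.495, 0.506]
contact_force: [-0.3, -0.1, -1.0]
gripper_width: 0.284
```

```bash
python3 - <<'E'
from h import *
s=state();print(s['time'],s['tool_pos'],s['contact_force'],s['gripper_width'])
i=cams.camera_info('wrist');p,d=save('wrist','w6.png');np.savez('pics/w6.npz',d=d)
print(state()['tool_pos'])
for t in ['pin_collar','platter_hole','pin_grip','mark']:
    r=nets.landmark_of('wrist',t); print(t,[(np.round(x['at'],4),round(x['score'],2)) for x in r[:2]])
E
```

```text
6.75 [0.65162015 0.09251339 0.13304912] [-0.25959583 -0.13000509 -1.01921697] 0.2838015411729843
[0.65168053 0.08999073 0.13301879]
pin_collar [(array([0.651 , 0.0938, 0.119 ]), 0.89)]
platter_hole [(array([0.6181, 0.1038, 0.0518]), 0.62)]
pin_grip [(array([0.6556, 0.0927, 0.148 ]), 0.75)]
mark [(array([0.6146, 0.03  , 0.0502]), 0.86)]
```

View pics/w6.png

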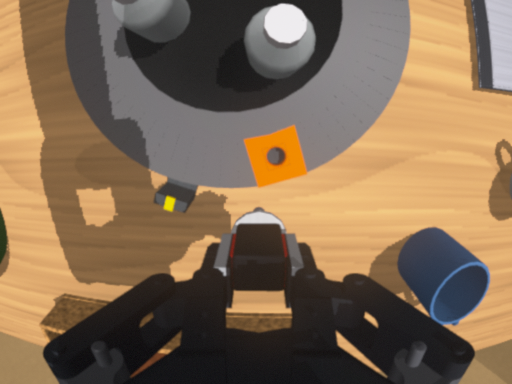

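```bash
cat >> h.py <<'E'
def wproj(P,i):
    Rm,_=cv2.Rodrigues(np.asarray(i['rvec'],float));c=np.asarray(P)@Rm.T+np.asarray(i['tvec'],float).ravel()
    r=np.hypot(c[:,0],c[:,1]);th=np.arctan2(r,c[:,2]);K=i['K']
    return np.c_[K[0,2]+K[0,0]*th*c[:,0]/r,K[1,2]+K[0,0]*th*c[:,1]/r]
E
python3 - <<'E'
from h import *
i=cams.camera_info('wrist');p,d=save('wrist','w7.png');T=state()['tool_pos'];print(T)
np.savez('pics/w7.npz',p=p,d=d);import pickle;pickle.dump((i,T),open('pics/w7.pkl','wb'))
a=np.linspace(0,2*np.pi,90)
f=6;y0,x0=130,215
c=cv2.resize(p[y0:y0+100,x0:x0+95,::-1],None,fx=f,fy=f,interpolation=cv2.INTER_CUBIC)
for z,col in((.121,(0,255,0)),(.125,(255,0,255))):
    P=np.c_[T[0]+.016*np.cos(a),T[1]+.016*np.sin(a),0*a+z]
    for u in wproj(P,i): cv2.circle(c,tuple(int(v) for v in ((u-[x0,y0]+.5)*f)),1,col,-1)
cv2.imwrite('pics/w7c.png',c)
m=(p.astype(int)[:,:,0]>180)&(p[:,:,1]<150)&(p[:,:,2]<80);m=m.astype(np.uint8)
# dark blob within orange
n,l,st,cc=cv2.connectedComponentsWithStats(m);k=1+st[1:,4].argmax();x,y,w,h,_=st[k];print(st[k])
g=p[y:y+h,x:x+w].max(2);hull=cv2.convexHull(np.argwhere(l==k)[:,::-1].astype(np.int32));mm=np.zeros(m.shape,np.uint8);cv2.fillConvexPoly(mm,hull,1)
dk=(mm==1)&(p[:,:,0]<150);n,l2,st2,c2=cv2.connectedComponentsWithStats(dk.astype(np.uint8))
for q in range(1,n):
    if st2[q,4]>15: print(st2[q],c2[q],wplane(c2[q],.052,i))
E
```

```text
[0.65217762 0.08602445 0.13373936]
[ 252  125   63   61 2261]
[275 147  18  17 238] [283.71008403 154.87394958] [0.61543943 0.10571432 0.052     ]
```

View pics/w7c.png

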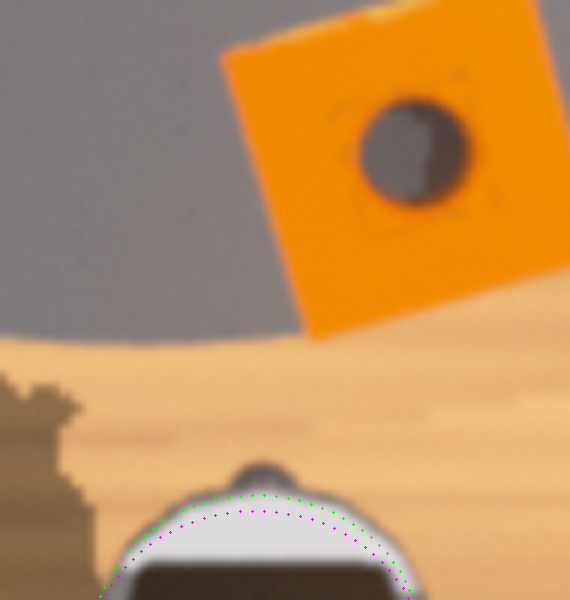

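```bash
python3 - <<'E'
from h import *
import pickle
i,T=pickle.load(open('pics/w7.pkl','rb'));p=np.load('pics/w7.npz')['p'];a=np.linspace(0,2*np.pi,90)
f=8;y0,x0=195,225;tiles=[]
for dx,dy in((0,.001),(-.001,.001),(-.002,.001)):
    c=cv2.resize(p[y0:y0+50,x0:x0+66,::-1],None,fx=f,fy=f,interpolation=cv2.INTER_CUBIC)[:, :264*2][:,:]
    for r,h in((.016,.122),(.004,.085),(.006,.097)):
        P=np.c_[T[0]+dx+r*np.cos(a),T[1]+dy+r*np.sin(a),0*a+h]
        for u in wproj(P,i): cv2.circle(c,tuple(int(v) for v in ((u-[x0,y0]+.5)*f)),1,(0,255,0),-1)
    tiles.append(c[:200,100:480])
cv2.imwrite('pics/w7d.png',np.vstack(tiles)[:600])
E
```

```text
(no output)
```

View pics/w7d.png

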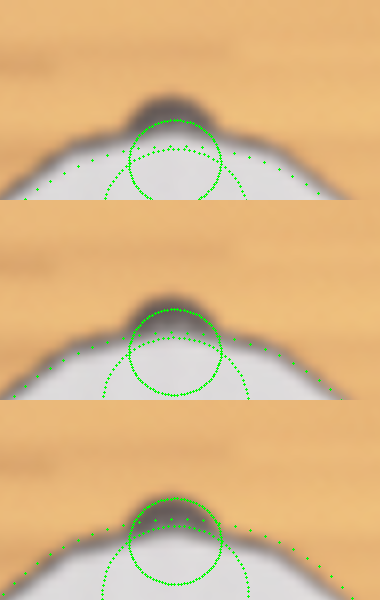

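Call:
play_rows([
  [1,[-0.012,0.019,-0.027],0],
  [1,[-0.012,0.019,-0.027],0],
  [1,[-0.012,0.019,-0.027],0],
  [1,[-0.012,0.019,-0.027],0],
])

```text
time: 7.45
tool_pos: [0.6412, 0.1054, 0.1082]
tool_rot: [-0.497, 0.504, -0.496, -0.503]
contact_force: [0.6, -0.5, -0.7]
gripper_width: 0.283
```

```bash
cat > look.py <<'E'
from h import *
import sys,pickle
i=cams.camera_info('wrist');T=state()['tool_pos'];p,d=save('wrist',sys.argv[1]+'.png');print(T,state()['contact_force'])
a=np.linspace(0,2*np.pi,120)
m=(p.astype(int)[:,:,0]>180)&(p[:,:,1]<150)&(p[:,:,2]<80);m=m.astype(np.uint8)
n,l,st,cc=cv2.connectedComponentsWithStats(m);k=1+st[1:,4].argmax();print(st[k])
mm=np.zeros(m.shape,np.uint8);cv2.fillConvexPoly(mm,cv2.convexHull(np.argwhere(l==k)[:,::-1].astype(np.int32)),1)
dk=(mm==1)&(p[:,:,0]<150);n,l2,st2,c2=cv2.connectedComponentsWithStats(dk.astype(np.uint8))
for q in range(1,n):
    if st2[q,4]>15: print(st2[q],c2[q],wplane(c2[q],.052,i))
dx,dy=float(sys.argv[2]),float(sys.argv[3])
f=6;y0,x0=140,210
c=cv2.resize(p[y0:y0+95,x0:x0+100,::-1],None,fx=f,fy=f,interpolation=cv2.INTER_CUBIC)
for r,h in((.016,-.011),(.004,-.049)):
    P=np.c_[T[0]+dx+r*np.cos(a),T[1]+dy+r*np.sin(a),0*a+T[2]+h]
    for u in wproj(P,i): cv2.circle(c,tuple(int(v) for v in ((u-[x0,y0]+.5)*f)),1,(0,255,0),-1)
cv2.imwrite('pics/'+sys.argv[1]+'c.png',c)
E
python3 look.py w8 -.002 .001
```

```text
[0.64117766 0.10544573 0.10816534] [-0.62793364 -0.19580796 -0.7198447 ]
[ 223  143   70   68 2796]
[249 167  20  19 276] [258.72826087 175.93478261] [0.6153408  0.10583083 0.052     ]
```

View pics/w8c.png

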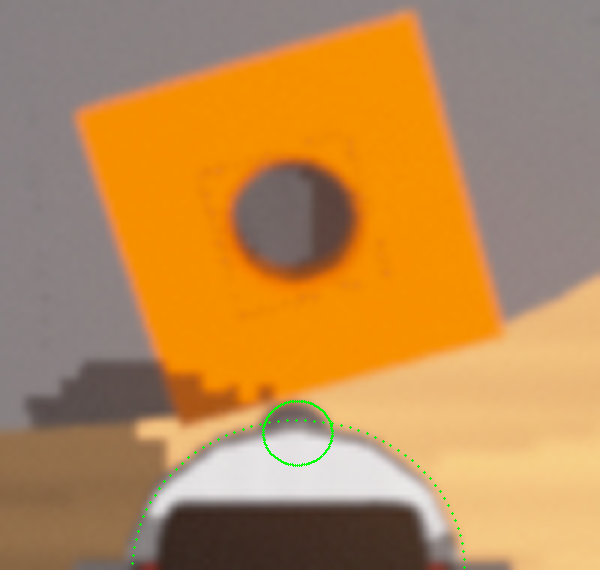

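Call:
play_rows([
  [1,[-0.024,-0.0005,0.0],0],
  [1,[-0.024,-0.0005,0.0],0],
  [1,[-0.024,-0.0005,0.0],0],
  [1,[-0.024,-0.0005,-0.005],0],
  [1,[-0.024,-0.0005,-0.005],0],
])

```text
time: 8.0
tool_pos: [0.6165, 0.1058, 0.1016]
tool_rot: [0.496, -0.503, 0.497, 0.504]
contact_force: [-0.6, -0.3, -1.6]
gripper_width: 0.284
```

Call:
play_rows([
  [1,[0,0,-0.002],0],
  [1,[0,0,-0.004],0],
  [1,[0,0,-0.006],0],
  [1,[0,0,-0.006],0],
])

```text
time: 8.4
tool_pos: [0.6161, 0.106, 0.0955]
tool_rot: [0.496, -0.503, 0.497, 0.504]
contact_force: [-0.5, -0.2, -1.3]
gripper_width: 0.281
```

```bash
python3 look.py w9 -.002 .0007;python3 -c "
from h import *
save('side','s9.png');print(state()['tool_pos'],state()['contact_force'])"
```

```text
[0.61606095 0.10598999 0.09554717] [ 0.04094969  0.80760681 -0.97862846]
[221 199  62  22 204]
[246 208  19   6  47] [254.40425532 210.12765957] [0.61071902 0.10369606 0.052     ]
[0.61616438 0.10600379 0.09591431] [ 0.45223041  0.54361649 -1.82653383]
```

View pics/w9c.png

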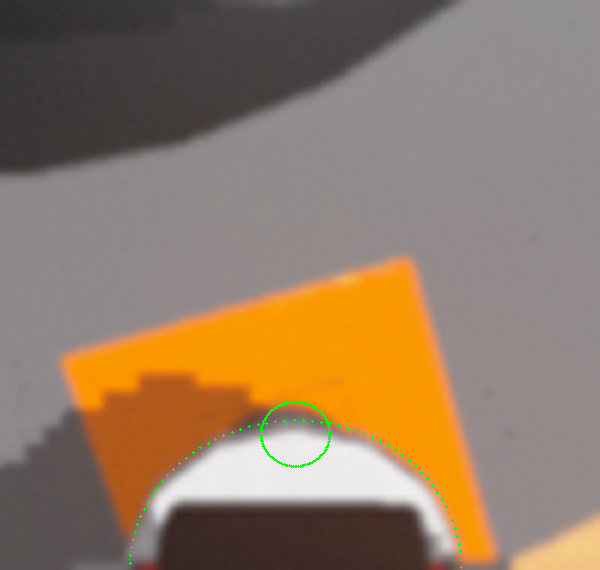

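Call:
play_rows([
  [1,[0.001,-0.0005,-0.001],0],
  [1,[0.001,-0.0005,-0.002],0],
  [1,[0.001,-0.0005,-0.003],0],
  [1,[0.001,-0.0005,-0.003],0],
])

```text
time: 8.9
tool_pos: [0.6171, 0.1055, 0.0928]
tool_rot: [0.496, -0.503, 0.497, 0.504]
contact_force: [-0.3, 0.3, -0.7]
gripper_width: 0.282
```

```bash
cat > st.py <<'E'
from h import *
import sys
s=state();print(round(s['time'],2),s['tool_pos'].round(4),s['contact_force'].round(1),s['ft_torque'].round(2))
for t in sys.argv[1:]:
  for c in('wrist','side','top'):
    cams.grab_frame(c);r=nets.landmark_of(c,t); print(c,t,[(np.round(x['at'],4),round(x['score'],2)) for x in r[:2]])
E
python3 st.py platter_hole pin_collar
```

```text
8.9 [0.6171 0.1055 0.0928] [-0.3  0.3 -0.7] [-0.01  0.03 -0.02]
wrist platter_hole [(array([0.6168, 0.1019, 0.0512]), 0.57)]
side platter_hole [(array([0.6125, 0.1048, 0.0512]), 0.63)]
top platter_hole [(array([0.6348, 0.4532, 0.0017]), 0.68), (array([0.6159, 0.1021, 0.0543]), 0.67)]
wrist pin_collar [(array([0.6182, 0.1078, 0.0759]), 0.73)]
side pin_collar [(array([0.6148, 0.1066, 0.0795]), 0.67)]
top pin_collar []
```

Call:
play_rows([
  [1,[0,0,-0.0005],0],
  [1,[0,0,-0.001],0],
  [1,[0,0,-0.001],0],
])

```text
time: 9.8
tool_pos: [0.6171, 0.1055, 0.0919]
tool_rot: [0.496, -0.503, 0.497, 0.504]
contact_force: [1.0, 0.6, -1.7]
gripper_width: 0.286
```

Call:
play_rows([
  [1,[0,0,-0.0005],0],
  [1,[0,0,-0.001],0],
  [1,[0,0,-0.001],0],
])

```text
time: 10.1
tool_pos: [0.6173, 0.1055, 0.0912]
tool_rot: [-0.496, 0.504, -0.496, -0.504]
contact_force: [0.2, 0.2, 0.1]
gripper_width: 0.286
```

Call:
play_rows([
  [1,[0,0,-0.0005],0],
  [1,[0,0,-0.001],0],
  [1,[0,0,-0.001],0],
])

```text
time: 10.4
tool_pos: [0.6174, 0.1055, 0.0906]
tool_rot: [-0.497, 0.504, -0.496, -0.503]
contact_force: [-2.1, 0.1, 2.3]
gripper_width: 0.284
```

```bash
python3 - <<'E'
import numpy as np
P=np.array([.4955,.07]);a0=np.arctan2(.0358,.1198)
f=lambda s:P+.125*np.array([np.cos(a0-s/125),np.sin(a0-s/125)])
for s in list(range(0,45,8))+list(range(44,120,4)): print(s,((f(s)-f(0))*1000).round(1),'step4',((f(s+4)-f(s))*1000).round(2))
E
python3 st.py
```

```text
0 [0. 0.] step4 [ 1.08 -3.85]
8 [ 2.  -7.7] step4 [ 0.84 -3.91]
16 [  3.6 -15.6] step4 [ 0.58 -3.96]
24 [  4.6 -23.5] step4 [ 0.33 -3.99]
32 [  5.2 -31.5] step4 [ 0.07 -4.  ]
40 [  5.2 -39.5] step4 [-0.18 -4.  ]
44 [  5.  -43.5] step4 [-0.31 -3.99]
48 [  4.7 -47.5] step4 [-0.44 -3.98]
52 [  4.2 -51.5] step4 [-0.56 -3.96]
56 [  3.7 -55.4] step4 [-0.69 -3.94]
60 [  3.  -59.4] step4 [-0.82 -3.92]
64 [  2.2 -63.3] step4 [-0.94 -3.89]
68 [  1.2 -67.2] step4 [-1.07 -3.86]
72 [  0.2 -71. ] step4 [-1.19 -3.82]
76 [ -1.  -74.8] step4 [-1.31 -3.78]
80 [ -2.3 -78.6] step4 [-1.43 -3.74]
84 [ -3.8 -82.3] step4 [-1.55 -3.69]
88 [ -5.3 -86. ] step4 [-1.67 -3.64]
92 [ -7.  -89.7] step4 [-1.78 -3.58]
96 [ -8.8 -93.2] step4 [-1.9  -3.52]
100 [-10.7 -96.8] step4 [-2.01 -3.46]
104 [ -12.7 -100.2] step4 [-2.12 -3.39]
108 [ -14.8 -103.6] step4 [-2.22 -3.32]
112 [ -17.  -106.9] step4 [-2.33 -3.25]
116 [ -19.3 -110.2] step4 [-2.43 -3.18]
10.4 [0.6174 0.1055 0.0906] [-2.1  0.1  2.3] [ 0.03  0.32 -0.01]
```

Call:
play_rows([
  [1,[0.0,0.0,-0.0007],0],
  [1,[0.0011,-0.0039,-0.0007],0],
  [1,[0.002,-0.0078,-0.0007],0],
  [1,[0.002,-0.0078,-0.0007],0],
])

```text
time: 10.8
tool_pos: [0.6199, 0.0977, 0.09]
tool_rot: [-0.497, 0.504, -0.496, -0.503]
contact_force: [-0.8, 3.2, 4.7]
gripper_width: 0.283
```

Call:
play_rows([
  [1,[0.0008,-0.0039,0],0],
  [1,[0.0015,-0.0079,0],0],
  [1,[0.0021,-0.0119,0],0],
  [1,[0.0026,-0.0158,0],0],
  [1,[0.0026,-0.0158,0],0],
])

```text
time: 11.3
tool_pos: [0.6226, 0.0818, 0.09]
tool_rot: [-0.497, 0.504, -0.496, -0.503]
contact_force: [-0.2, 2.6, 4.5]
gripper_width: 0.287
```

Call:
play_rows([
  [1,[0.0004,-0.004,0],0],
  [1,[0.0006,-0.008,0],0],
  [1,[0.0007,-0.012,0],0],
  [1,[0.0006,-0.016,0],0],
  [1,[0.0006,-0.016,0],0],
])

```text
time: 11.8
tool_pos: [0.6233, 0.0657, 0.09]
tool_rot: [-0.497, 0.504, -0.496, -0.503]
contact_force: [0.0, 3.2, 4.7]
gripper_width: 0.282
```

```bash
python3 st.py; python3 look.py w10 -.002 .0007
```

```text
11.8 [0.6233 0.0657 0.09  ] [0.  3.2 4.7] [ 0.63 -0.01 -0.04]
[0.62325125 0.0657226  0.09002305] [0.74303269 3.22586361 4.76775305]
[231 194  45  21 184]
[252 209  17   4  38] [261.21052632 210.21052632] [0.61594942 0.06795723 0.052     ]
```

View pics/w10.png

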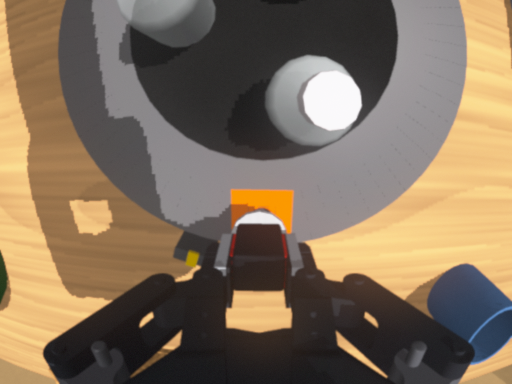

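Call:
play_rows([
  [1,[-0.0001,-0.002,0],0],
  [1,[-0.0003,-0.004,0],0],
  [1,[-0.0003,-0.004,0],0],
])

```text
time: 12.15
tool_pos: [0.623, 0.062, 0.09]
tool_rot: [-0.497, 0.504, -0.496, -0.503]
contact_force: [0.6, 4.0, 5.4]
gripper_width: 0.282
```

Call:
play_rows([
  [1,[-0.0001,-0.002,0],0],
  [1,[-0.0004,-0.004,0],0],
  [1,[-0.0004,-0.004,0],0],
])

```text
time: 12.45
tool_pos: [0.6226, 0.0579, 0.0901]
tool_rot: [-0.497, 0.504, -0.496, -0.503]
contact_force: [0.3, 3.6, 4.5]
gripper_width: 0.284
```

Call:
play_rows([
  [1,[-0.0002,-0.002,0],0],
  [1,[-0.0005,-0.004,0],0],
  [1,[-0.0005,-0.004,0],0],
])

```text
time: 12.75
tool_pos: [0.6221, 0.0539, 0.09]
tool_rot: [-0.497, 0.504, -0.496, -0.503]
contact_force: [0.7, 3.8, 5.3]
gripper_width: 0.285
```

Call:
play_rows([
  [1,[-0.0003,-0.002,0],0],
  [1,[-0.0006,-0.004,0],0],
  [1,[-0.0006,-0.004,0],0],
])

```text
time: 13.05
tool_pos: [0.6215, 0.0499, 0.09]
tool_rot: [-0.497, 0.504, -0.496, -0.503]
contact_force: [0.6, 3.6, 4.3]
gripper_width: 0.284
```

Call:
play_rows([
  [1,[-0.0003,-0.002,0],0],
  [1,[-0.0007,-0.0039,0],0],
  [1,[-0.0007,-0.0039,0],0],
])

```text
time: 13.35
tool_pos: [0.6208, 0.0459, 0.09]
tool_rot: [-0.497, 0.504, -0.496, -0.503]
contact_force: [0.4, 4.3, 5.2]
gripper_width: 0.281
```

Call:
play_rows([
  [1,[-0.0004,-0.002,0],0],
  [1,[-0.0008,-0.0039,0],0],
  [1,[-0.0008,-0.0039,0],0],
])

```text
time: 13.65
tool_pos: [0.62, 0.042, 0.09]
tool_rot: [-0.497, 0.504, -0.496, -0.503]
contact_force: [0.8, 3.2, 5.1]
gripper_width: 0.281
```

Call:
play_rows([
  [1,[-0.0005,-0.002,0],0],
  [1,[-0.0009,-0.0039,0],0],
  [1,[-0.0009,-0.0039,0],0],
])

```text
time: 13.95
tool_pos: [0.6191, 0.038, 0.0901]
tool_rot: [-0.497, 0.504, -0.496, -0.503]
contact_force: [1.2, 3.4, 4.9]
gripper_width: 0.285
```

Call:
play_rows([
  [1,[-0.0005,-0.0019,0],0],
  [1,[-0.0011,-0.0038,0],0],
  [1,[-0.0011,-0.0038,0],0],
])

```text
time: 14.25
tool_pos: [0.618, 0.0342, 0.09]
tool_rot: [-0.497, 0.504, -0.496, -0.503]
contact_force: [2.3, 3.3, 4.7]
gripper_width: 0.284
```

Call:
play_rows([
  [1,[-0.0006,-0.0019,0],0],
  [1,[-0.0012,-0.0038,0],0],
  [1,[-0.0012,-0.0038,0],0],
])

```text
time: 14.55
tool_pos: [0.6168, 0.0303, 0.09]
tool_rot: [-0.497, 0.504, -0.496, -0.503]
contact_force: [0.9, 2.8, 5.8]
gripper_width: 0.286
```

Call:
play_rows([
  [1,[-0.0006,-0.0019,0],0],
  [1,[-0.0013,-0.0038,0],0],
  [1,[-0.0013,-0.0038,0],0],
])

```text
time: 14.85
tool_pos: [0.6155, 0.0265, 0.09]
tool_rot: [-0.497, 0.504, -0.496, -0.503]
contact_force: [1.4, 3.7, 4.9]
gripper_width: 0.287
```

Call:
play_rows([
  [1,[-0.0007,-0.0019,0],0],
  [1,[-0.0014,-0.0037,0],0],
  [1,[-0.0014,-0.0037,0],0],
])

```text
time: 15.15
tool_pos: [0.6141, 0.0228, 0.09]
tool_rot: [-0.497, 0.504, -0.496, -0.503]
contact_force: [1.4, 3.7, 5.3]
gripper_width: 0.283
```

Call:
play_rows([
  [1,[-0.0007,-0.0018,0],0],
  [1,[-0.0015,-0.0037,0],0],
  [1,[-0.0015,-0.0037,0],0],
])

```text
time: 15.45
tool_pos: [0.6124, 0.0189, 0.0899]
tool_rot: [-0.497, 0.504, -0.496, -0.503]
contact_force: [1.9, 3.4, 5.2]
gripper_width: 0.283
```

Call:
play_rows([
  [1,[-0.0008,-0.0018,0],0],
  [1,[-0.0017,-0.0036,0],0],
  [1,[-0.0017,-0.0036,0],0],
])

```text
time: 15.75
tool_pos: [0.61, 0.0144, 0.0888]
tool_rot: [-0.496, 0.504, -0.497, -0.503]
contact_force: [4.2, -0.9, 1.3]
gripper_width: 0.28
```

Call:
play_rows([
  [1,[0.0003,0,-0.001],0],
  [1,[0.0003,0,-0.002],0],
  [1,[0.0003,0,-0.002],0],
])

```text
time: 16.05
tool_pos: [0.6104, 0.0149, 0.0869]
tool_rot: [-0.496, 0.504, -0.497, -0.503]
contact_force: [3.2, -3.2, 1.2]
gripper_width: 0.282
```

Call:
play_rows([
  [1,[0.0008,-0.001,-0.001],0],
  [1,[0.0008,-0.0012,-0.002],0],
  [1,[0.0008,-0.0012,-0.002],0],
])

```text
time: 16.35
tool_pos: [0.6106, 0.0146, 0.0847]
tool_rot: [0.496, -0.503, 0.497, 0.504]
contact_force: [2.2, -2.1, 0.3]
gripper_width: 0.279
```

Call:
play_rows([
  [1,[0.0006,-0.0006,-0.002],0],
  [1,[0.0006,-0.0006,-0.004],0],
  [1,[0.0006,-0.0006,-0.004],0],
])

```text
time: 16.65
tool_pos: [0.6109, 0.0142, 0.0803]
tool_rot: [0.496, -0.503, 0.497, 0.504]
contact_force: [0.1, -0.6, -2.0]
gripper_width: 0.284
```

Call:
play_rows([
  [1,[0,0,-0.002],0],
  [1,[0,0,-0.004],0],
  [1,[0,0,-0.006],0],
  [1,[0,0,-0.006],0],
])

```text
time: 17.05
tool_pos: [0.6113, 0.0136, 0.0748]
tool_rot: [0.496, -0.504, 0.497, 0.504]
contact_force: [0.4, -2.9, -0.4]
gripper_width: 0.284
```

Call:
play_rows([
  [1,[0,0,-0.002],0],
  [1,[0,0,-0.004],0],
  [1,[0,0,-0.006],0],
  [1,[0,0,-0.006],0],
])

```text
time: 17.45
tool_pos: [0.6115, 0.0138, 0.0688]
tool_rot: [0.496, -0.503, 0.497, 0.504]
contact_force: [-1.0, -2.3, -0.6]
gripper_width: 0.285
```

Call:
play_rows([
  [1,[0,-0.0005,-0.001],0],
  [1,[0,-0.0005,-0.002],0],
  [1,[0,-0.0005,-0.003],0],
  [1,[0,-0.0005,-0.003],0],
])

```text
time: 17.85
tool_pos: [0.6116, 0.0138, 0.0661]
tool_rot: [0.497, -0.503, 0.496, 0.504]
contact_force: [-1.2, -1.0, -1.5]
gripper_width: 0.28
```

Call:
play_rows([
  [1,[0,0,-0.0005],0],
  [1,[0,0,-0.001],0],
  [1,[0,0,-0.0015],0],
  [1,[0,0,-0.0015],0],
])

```text
time: 18.25
tool_pos: [0.6117, 0.0137, 0.0647]
tool_rot: [0.497, -0.503, 0.496, 0.504]
contact_force: [-0.4, -0.7, -0.8]
gripper_width: 0.285
```

Call:
play_rows([
  [1,[0,0,-0.0005],0],
  [1,[0,0,-0.001],0],
  [1,[0,0,-0.001],0],
])

```text
time: 18.55
tool_pos: [0.6117, 0.0136, 0.064]
tool_rot: [0.497, -0.503, 0.496, 0.504]
contact_force: [-1.5, -0.8, 0.8]
gripper_width: 0.288
```

Call:
play_rows([
  [1,[0,0,-0.0005],0],
  [1,[0,0,-0.001],0],
  [1,[0,0,-0.001],0],
])

```text
time: 18.85
tool_pos: [0.6118, 0.0136, 0.0633]
tool_rot: [0.496, -0.504, 0.496, 0.504]
contact_force: [-4.5, -0.1, 4.2]
gripper_width: 0.28
```

Call:
play_rows([
  [1,[0.0003,0,-0.0005],0],
  [1,[0.0005,0,-0.001],0],
  [1,[0.0005,0,-0.0015],0],
  [1,[0.0005,0,-0.0015],0],
])

```text
time: 19.25
tool_pos: [0.612, 0.0136, 0.0623]
tool_rot: [0.496, -0.503, 0.497, 0.504]
contact_force: [-5.6, 0.5, 9.0]
gripper_width: 0.282
```

```bash
python3 - <<'E'
from h import *
s=state();print(s['time'],s['tool_pos'],s['contact_force'])
p,d=save('wrist','w11.png');
print([(np.round(x['at'],4),round(x['score'],2)) for x in nets.landmark_of('wrist','pin_collar')])
p,d=save('side','s11.png')
print([(np.round(x['at'],4),round(x['score'],2)) for x in nets.landmark_of('side','pin_collar')])
u,_=cv2.projectPoints(np.array([[.61,.0138,.07]]),*[cams.camera_info('side')[k] for k in('rvec','tvec','K')],None);x,y=u.ravel().astype(int)
cv2.imwrite('pics/s11c.png',cv2.resize(p[y-40:y+40,x-50:x+50,::-1],None,fx=6,fy=6,interpolation=cv2.INTER_CUBIC))
E
```

```text
19.25 [0.61196105 0.01360106 0.06233591] [-5.58146445  0.5340457   8.9605707 ]
[(array([0.6113, 0.0133, 0.0474]), 0.98)]
[(array([0.6103, 0.0129, 0.0484]), 0.58)]
```

View pics/s11c.png

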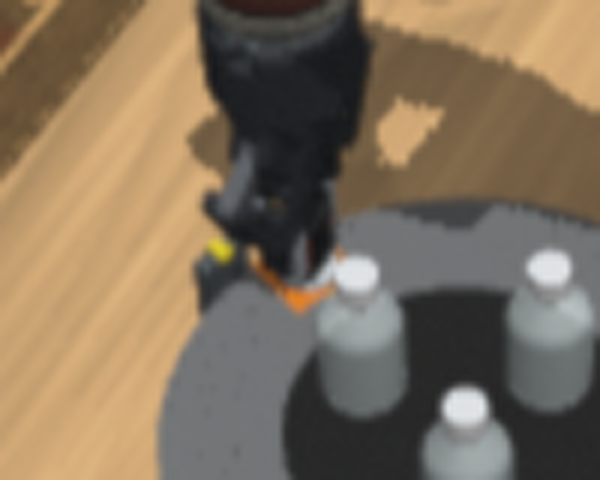

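View pics/w11.png

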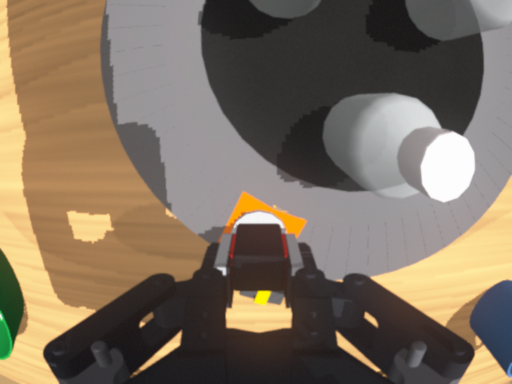

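Call:
play_rows([
  [1,[-0.0005,0,-0.0005],0],
  [1,[-0.0005,0,-0.0008],0],
  [-1,[-0.0005,0,-0.0008],0],
  [-1,[-0.0005,0,-0.0008],0],
  [-1,[-0.0005,0,-0.0008],0],
])

```text
time: 19.95
tool_pos: [0.6118, 0.0135, 0.0601]
tool_rot: [-0.497, 0.504, -0.496, -0.503]
contact_force: [-0.4, 0.8, -0.7]
gripper_width: 0.787
```

Call:
play_rows([
  [-1,[0,0,0],0],
  [-1,[0,0,0],0],
  [-1,[0,0,0],0],
  [-1,[0,0,0],0],
  [-1,[0,0,0],0],
])

```text
time: 20.45
tool_pos: [0.6117, 0.0135, 0.0605]
tool_rot: [-0.496, 0.504, -0.496, -0.504]
contact_force: [-0.3, 0.8, -0.1]
gripper_width: 1.002
```

```bash
python3 - <<'E'
from h import *
s=state();print(s['time'],s['tool_pos'],s['contact_force'],s['gripper_width'])
p,d=save('wrist','w12.png');
print([(np.round(x['at'],4),round(x['score'],2)) for x in nets.landmark_of('wrist','pin_collar')])
E
```

```text
20.45 [0.61172633 0.01348516 0.06050922] [-0.29947201  0.76755655 -0.08769486] 1.0021132594958564
[(array([0.6107, 0.0176, 0.051 ]), 0.9)]
```

View pics/w12.png

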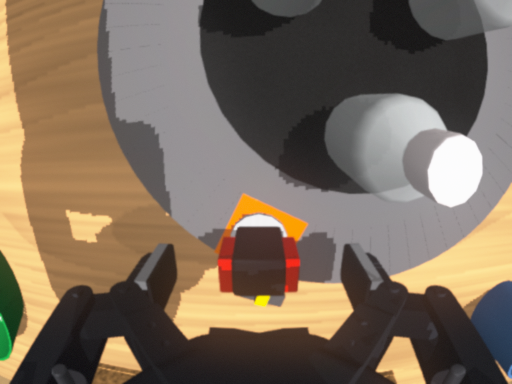

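Buttons (pixels 225 and 291, row 265) are out and the collar is on the orange plate. Now I rise and check.

Call:
play_rows([
  [-1,[0,0,0.02],0],
  [-1,[0,0,0.06],0],
  [-1,[0,0,0.1],0],
  [-1,[0,0,0.13],0],
  [-1,[0,0,0.13],0],
])

```text
time: 21.05
tool_pos: [0.615, 0.0132, 0.1974]
tool_rot: [-0.499, 0.507, -0.494, -0.5]
contact_force: [-0.0, -1.0, 0.5]
gripper_width: 1.005
```

Call:
play_rows([
  [-1,[-0.03,-0.04,0.01],0],
  [-1,[-0.03,-0.08,0.02],0],
  [-1,[-0.03,-0.12,0.02],0],
  [-1,[-0.03,-0.12,0.02],0],
  [-1,[-0.03,-0.12,0.02],0],
])

```text
time: 21.55
tool_pos: [0.5812, -0.107, 0.2095]
tool_rot: [0.497, -0.502, 0.497, 0.504]
contact_force: [0.3, -0.5, -0.9]
gripper_width: 0.997
```

```bash
python3 - <<'E'
from h import *
s=state();print(s['time'],s['tool_pos'],s['contact_force'],s['gripper_width'])
for c in('side','wrist'):
    p,d=save(c,c[0]+'13.png')
    for t in('pin_collar','pin_grip','mark','platter_hole'): print(c,t,[(np.round(x['at'],4),round(x['score'],2)) for x in nets.landmark_of(c,t)][:2])
    if c=='side':
        u,_=cv2.projectPoints(np.array([[.608,.0138,.07]]),*[cams.camera_info('side')[k] for k in('rvec','tvec','K')],None);x,y=u.ravel().astype(int)
        a=cv2.resize(p[y-40:y+40,x-30:x+50,::-1],(390,390),interpolation=cv2.INTER_CUBIC)
    else:
        i=cams.camera_info('wrist');u=wproj(np.array([[.608,.0138,.07]]),i)[0].astype(int);x,y=np.clip(u,40,[470,340])
        b=cv2.resize(p[y-40:y+40,x-40:x+40,::-1],(390,390),interpolation=cv2.INTER_CUBIC)
cv2.imwrite('pics/f13.png',np.hstack([a,b]))
E
```

```text
21.55 [ 0.58116617 -0.106972    0.20945114] [ 0.32300241 -0.46982782 -0.85233587] 0.9973272139841999
side pin_collar [(array([0.6063, 0.0161, 0.0507]), 0.52), (array([ 6.325e-01,  4.515e-01, -5.000e-04]), 0.28)]
side pin_grip [(array([0.6113, 0.0141, 0.0806]), 0.64)]
side mark [(array([0.6161, 0.0266, 0.0502]), 0.66)]
side platter_hole [(array([0.6067, 0.0137, 0.0524]), 0.81)]
wrist pin_collar [(array([0.6139, 0.013 , 0.0522]), 0.81)]
wrist pin_grip [(array([0.6144, 0.0127, 0.0797]), 0.97)]
wrist mark [(array([0.6138, 0.0287, 0.0452]), 0.98)]
wrist platter_hole [(array([0.6111, 0.0128, 0.0496]), 0.97), (array([ 0.4955,  0.0694, -0.0012]), 0.64)]
```

View pics/f13.png

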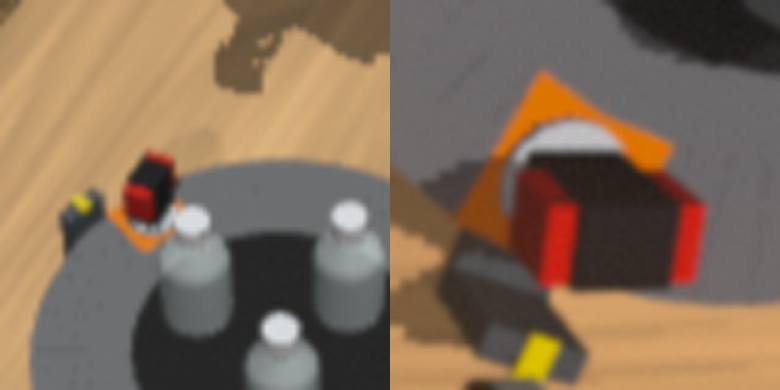

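```bash
python3 -c "
from plant import *
print(workorder.job_done())"
```

```text
the job is handed in; nothing more can be done
None
```

I locked the turntable with the pin and handed the job in at about 22 s of the 64 s allowed. No verdict came back.

- **Lift and insertion:** I gripped the pin across both buttons, lifted it from its block and put its tip in the orange hole. The gripper stopped at a reading of about 0.28. I took that as the buttons fully in, though nothing shows their travel directly.
- **Finding the ring's hole:** I turned the platter with about 6 N of downward press. The pin dropped about 15 mm past the yellow mark, and I pushed it in until the collar sat on the platter. The wrist sensor read 9 N just before the last 0.8 mm of push. I took no reading at the deepest point, but I estimate about 14 N from the foot's stiffness.
- **Last checks:**
  - **Pin:** upright, with both red buttons out.
  - **Collar:** measured at 0.051–0.052 m, against 0.052 m for the platter's top face.
  - **Platter hole:** about 15–16 mm from the mark, with 38 mm allowed.
  - **Bottles:** upright in the last side picture.
  - **Robot:** clear of everything, with no contact force.

The side and wrist cameras disagreed by up to 8 mm on the pin's horizontal position, more than the stated 4 mm. Each camera on its own puts the pin within about 2–3 mm of the hole. I did not separately measure the tray, sieve or mugs; the arm's path stayed clear of them.

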